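Refit the catch grate in the goldsmith's dust-extraction box

TASK

Put the loose steel grate back into the blue extraction box. It is longer than the opening, so tilt it, slip one end deep under the wide orange lip, lower the other end past the narrow white lip until the grate lies flat on the ledges, then slide it fully home towards the white lip, so that both ends are held under the lips, and let go. Leave the tin, the copper spool and the hammer where they are.

Things in the scene. Friction and masses are not known exactly. Their poses are not given: they have to be found in the camera images.
- box: Fixed open-topped blue steel box, outside 214 (own x) x 138 (own y) x 70 high, on the left or right of the bench. Origin: centre of its underside, z up. Inside: x = -103 to +103, y = -65 to +65. Lips over both ends of the top leave an opening of 168 x 130. A grey suction hose stub, scenery, leads off the +x wall (to x = +155, 70 high).
- orange_lip (a point): Middle of the inner edge of the wide orange lip at the box's -x end (towards the robot), at its underside: box x = -77, height 66. The lip is rigid, 4 thick (top at 70) and 26 deep: behind this edge the inner wall is at x = -103. Axes as the box.
- white_lip (a point): Middle of the inner edge of the narrow white lip at the box's +x end, at its underside: box x = +91, height 66. The lip is rigid, 4 thick (top at 70) and 12 deep: behind this edge the inner wall is at x = +103. Axes as the box.
- box_ledge (a point): Centre of the box at the height of the ledges' tops, 46 above the bench, 20 below the undersides of the lips. A steel ledge 14 wide runs along each long side wall over the whole inner length; between them is an empty pan.
- grate_tab (a point): Centre of the black grip tab in the middle of the loose steel grate, 29 above the grate's underside. Tab: 10 thick (own x), 44 wide (y), 48 high; grip it with the fingers closing along x. Grate: stiff panel, 192 long (x), 120 wide (y), 5 thick, about 0.3 kg, lying on the bench, same either way round, z up. Fully home this point is at x = +7, y = 0 (play 5), z = 75 in the box's frame.
- tin: Bystander: a small round jar with a brass cap, 64 across, 45 high; origin at the centre of its underside.
- spool: Bystander: a copper spool standing on end, 48 across, 50 high; origin at the centre of its underside.
- hammer: Bystander: a hammer about 180 long lying across the far side of the bench.
Things that resemble listed ones, but are neither listed nor needed, are in the scene too. Leave any pink, turquoise or yellow look-alike of the part that bears grate_tab alone.

How it is judged:
By the outcome, as a careful person would: the job done as asked, in the order asked, and still so for the second after the job is handed in, with the robot touching nothing.
It also fails if it takes over 48 s, if anything falls off the work surface, if the arm or the gripper's body presses on something with over 40 N, if the wrist force passes 120 N, or if a joint passes its speed limit or range.

ROBOT

A 6-joint arm with a two-finger parallel gripper is mounted at the origin on the work surface. World frame = base frame: x ahead of the robot, y to its left, z up, the work surface at z = 0. Lengths are in m, angles in rad, forces in N, time in s.
With the tool pointing down it reaches from about 0.35 to 0.775 m from the base axis. Payload 7.3 kg.
Tool frame: the origin (TCP) lies midway between the tips of the shut fingers; the grasp point (between the pads) lies 19 mm behind it (robot.grip_depth is the z of the grasp point in the tool frame, in m); z points along the fingers, y is the line along which they close (so a half turn about z gives the same grasp; the last joint's range is limited). The gripper opens to 92 mm and grips with 3 to 60 N. Pads are 19 mm wide; open, the fingers measure 130 mm over their backs; the gripper's body (75 mm by 190 mm) begins 47 mm behind the grasp point.
Start: joints at [1.147, 0.342, 1.524, -0, 1.275, -0.146], TCP at [0.144, 0.505, 0.227] pointing down, gripper open.
Joint ranges: [-2.53, 2.53], [-0.77, 2.02], [0.04, 2.7], [-1, 4.14], [0.28, 2.66], [-3.11, 3.11]. Speed limits (rad/s): [2.57, 2.57, 3.14, 3.14, 3.14, 3.14].

INTERFACE

Orientations are given as [roll, pitch, yaw] about the fixed x, y, z axes, in that order (R = Rz(yaw) Ry(pitch) Rx(roll)).
In Python, from cell import robot, viewer gives the robot as it stands.
- The arm moves only by the tool step_arm, never from a script. Its argument "increments" is a list of rows, each an object with "delta_pos": the shift along the tool's x, y, z in cm, a list of three; "dr": the turn, a rotation vector about the tool's x, y, z in degrees, a list of three; "fingers": the closure, from -1 (fully open) to 1 (shut), so that 0 is half open. In form: [{"delta_pos": [tx, ty, tz], "dr": [wx, wy, wz], "fingers": fingers}, ...]. A call has exactly 5 rows; each row is the pose to reach, as a shift and turn from the pose commanded when the call began, along the tool's axes at that moment; what a row does not reach only later rows make up. A row lasts 1/8 s, in which the tool goes at most 62.5 mm and 10.7 degrees, less where a joint would pass 70% of its speed; a pose out of reach is approached as far as the arm can. A call with a gripper value outside its range is refused whole. The fingers move at their own pace and stop on an object; "newtons" is the grip in N (left out, the last holds). Time passes only in rows, so rows that repeat a pose let the fingers close, or fill a call up. It gives the time, the measured TCP pose, the force, the opening and the grip force at its end, in the units of the state.
- robot.observe(): the state, without advancing time (a new reading comes with each control period).
- viewer.read_camera(name): name is "side" or "top" or "wrist"; returns the picture (480x640x3 uint8, red, green, blue); there is no depth.
- viewer.camera_params(name): a dict with "K" (3x3 intrinsics, pixels), "T" (4x4, takes a point from camera to world coordinates). Camera axes: x right, y down, z forward; pixel columns grow to the right and rows downward; lengths in m; the calibration is good to about 2 mm. A picture is of the moment at which its call begins: read the wrist's pose just before it. camera_params takes no time and is no camera call; for the wrist camera it gives the pose at the moment of the call.
- robot.hand_in(): hands the job in; it is judged then, once.
The state is a dict: "time": time; "qpos": joint angles; "qvel": joint speeds; "joint_efforts": joint torques, N m; "tool_pos": TCP position; "tool_rot": TCP orientation; "contact_force": force on the tool from outside, world axes, zero at the start; "torque": the same for the moment, N m; "opening": finger opening in m; "grip_force": force on a finger pad.
Only numpy, scipy, OpenCV 4.12 (cv2) and the standard library are available. Lean on these libraries where they do the work, as an engineer would, in place of code of your own. Each camera call takes 0.05 s, during which the arm holds its last target. There are 200 camera calls.

## Working session

There is one attempt and no reset: what is moved stays moved. The work goes in short steps, Python scripts to look and compute and a tool call to move; the robot and the scene stay as the last step left them, time stands still between calls to the robot, and variables do not carry over. Pictures are saved under pics/ and viewed, at most 10 in all, crops included, and the job is handed in when it is done.

Besides the shell and the picture viewer there is one more tool, called after "Call:" in YAML: its name, and indented under it one key for each argument. step_arm: Moves the arm, as the interface text tells. Its arguments: {"type":"object","properties":{"increments":{"type":"array"},"newtons":{"type":"number"}},"required":["increments"]}

```bash
mkdir -p pics; ls
python3 - <<'E'
from cell import robot, viewer
import cv2,numpy as np
a=viewer.read_camera("top");b=viewer.read_camera("side")
cv2.imwrite("pics/top0.png",a[:,:,::-1]);cv2.imwrite("pics/side0.png",b[:,:,::-1])
for n in("top","side"):
  p=viewer.camera_params(n);print(n,np.round(p["K"],1).tolist(),np.round(p["T"],3).tolist())
print(robot.observe(),robot.grip_depth)
E
```

```text
pics
top [[611.3, 0.0, 317.9], [0.0, 611.3, 242.9], [0.0, 0.0, 1.0]] [[0.029, -0.991, 0.131, 0.345], [-1.0, -0.029, 0.006, 0.009], [-0.003, -0.131, -0.991, 1.344], [0.0, 0.0, 0.0, 1.0]]
side [[562.7, 0.0, 314.5], [0.0, 562.7, 234.5], [0.0, 0.0, 1.0]] [[0.976, -0.12, 0.179, 0.291], [-0.215, -0.494, 0.842, -1.043], [-0.013, -0.861, -0.508, 0.69], [0.0, 0.0, 0.0, 1.0]]
{'time': 0.1, 'qpos': array([ 1.14699715e+00,  3.42628905e-01,  1.52490848e+00, -2.48372659e-05,
        1.27540935e+00, -1.46009302e-01]), 'qvel': array([ 0.00066213, -0.00309303, -0.00175457, -0.00118269,  0.00019596,
        0.0001441 ]), 'joint_efforts': array([ 1.93827822e-03, -4.32003057e+01, -2.44695801e+01,  7.20284041e-02,
        5.27072826e-02, -3.15952730e-05]), 'tool_pos': array([0.14381163, 0.50454316, 0.22613153]), 'tool_rot': array([-3.14024952e+00, -1.73507929e-04,  2.86380991e+00]), 'contact_force': array([-0.15514898, -0.23809784, -1.04768965]), 'torque': array([-0.02008814,  0.01524544,  0.02975082]), 'grip_force': 0.0, 'opening': 0.09202800304910379} -0.0188
```

View pics/top0.png

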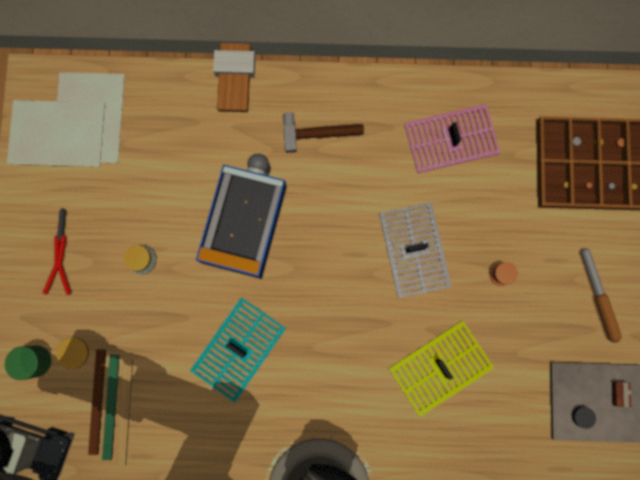

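View pics/side0.png

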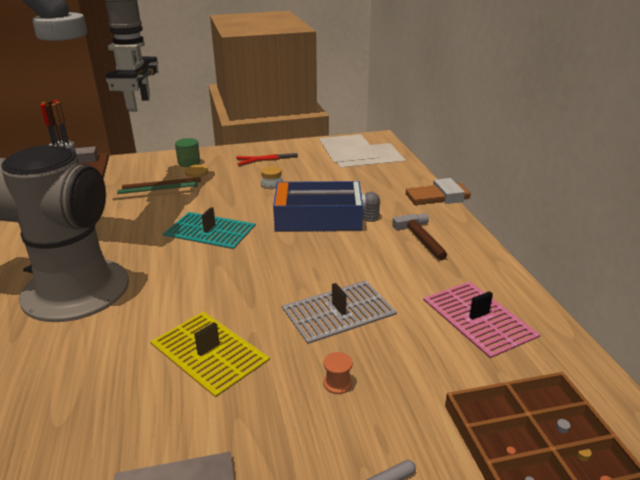

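The top view shows four grates: grey steel at (416,248), pink at (454,137), turquoise at (238,348) and yellow at (442,367). Only the grey one is bare steel, so it is the one to move. The box is at (242,220), with the orange lip at its lower end (230,260), towards the robot. The tin is at (140,258), the spool at (505,272) and the hammer at (325,131).

```bash
cat > h.py <<'E'
from cell import robot, viewer
import cv2,numpy as np
from scipy.spatial.transform import Rotation as R
def plane(uv,z,P):
    uv=np.asarray(uv,float).reshape(-1,2)
    d=(P["T"][:3,:3]@np.linalg.inv(P["K"])@np.c_[uv,np.ones(len(uv))].T).T
    o=P["T"][:3,3]; return o+d*((z-o[2])/d[:,2])[:,None]
def proj(p,P):
    q=(np.linalg.inv(P["T"])@np.append(p,1))[:3]; q=P["K"]@q; return q[:2]/q[2]
def rect(mask,z,P):
    m=np.argwhere(mask)[:,::-1]; w=plane(m,z,P)[:,:2]
    (c,s,a)=cv2.minAreaRect((w*1000).astype(np.float32)); return np.round(c,1),np.round(s,1),round(a,1)
def big(mask):
    n,l,s,c=cv2.connectedComponentsWithStats(mask.astype(np.uint8)); return l==1+np.argmax(s[1:,4])
def hsv(a): return cv2.cvtColor(a,cv2.COLOR_RGB2HSV)
E
python3 - <<'E'
from h import *
a=cv2.cvtColor(cv2.imread("pics/top0.png"),cv2.COLOR_BGR2RGB);P=viewer.camera_params("top")
h=hsv(a);H,S,V=[h[:,:,i].astype(int) for i in range(3)]
yy,xx=np.mgrid[:480,:640]
g=(xx>370)&(xx<460)&(yy>195)&(yy<305)
gm=g&(S<60)&(V>60); gm=big(cv2.morphologyEx(gm.astype(np.uint8),cv2.MORPH_CLOSE,np.ones((5,5))))
print("grate",rect(gm,0.004,P))
t=big(g&(V<55)); print("tab",rect(t,0.05,P))
b=(xx>185)&(xx<300)&(yy>155)&(yy<290)
bl=b&(H>105)&(H<130)&(S>120);print("blue",bl.sum(),rect(big(bl),0.07,P))
o=big(b&(H>8)&(H<20)&(S>200)&(V>110)&(yy>240)); print("orange",o.sum(),rect(o,0.07,P))
w=b&(S<50)&(V>130); print("white",w.sum(),rect(big(w),0.07,P))
v=a[:,:,::-1].copy(); v[gm]=v[gm]//2+np.array([0,100,0],np.uint8); v[bl]=(255,0,255); v[o]=(0,255,0); v[w]=(0,0,255); v[t]=(255,255,0)
c=np.hstack([cv2.resize(a[150:290,190:300,::-1],None,fx=3.6,fy=3.6),cv2.resize(v[150:290,190:300],None,fx=3.6,fy=3.6)])
d=np.hstack([cv2.resize(a[195:305,370:460,::-1],None,fx=3,fy=3),cv2.resize(v[195:305,370:460],None,fx=3,fy=3)])
o2=np.zeros((600,800,3),np.uint8)
c=cv2.resize(c,(400,260)) if 0 else cv2.resize(c,None,fx=.52,fy=.52); 
o2[:c.shape[0],:c.shape[1]]=c; d=cv2.resize(d,(540,330)); o2[265:595,:540]=d
cv2.imwrite("pics/crop.png",o2)
for z in(0.0,):print("tin/spool",plane([[140,258],[505,272]],0.04,P))
E
```

```text
grate (array([ 514.1, -195.4]), array([190.5, 118.8]), 13.4)
tab (array([ 512.4, -192. ]), array([10.9, 44.6]), 13.0)
blue 338 (array([538.4, 116. ]), array([  6.9, 203.8]), 76.5)
orange 619 (array([472.6, 202.9]), array([123.3,  22.8]), 77.1)
white 564 (array([653.2, 161.7]), array([130.6,  13.8]), 76.8)
tin/spool [[ 0.47358871  0.39845277  0.04      ]
 [ 0.46620532 -0.38378151  0.04      ]]
```

View pics/crop.png

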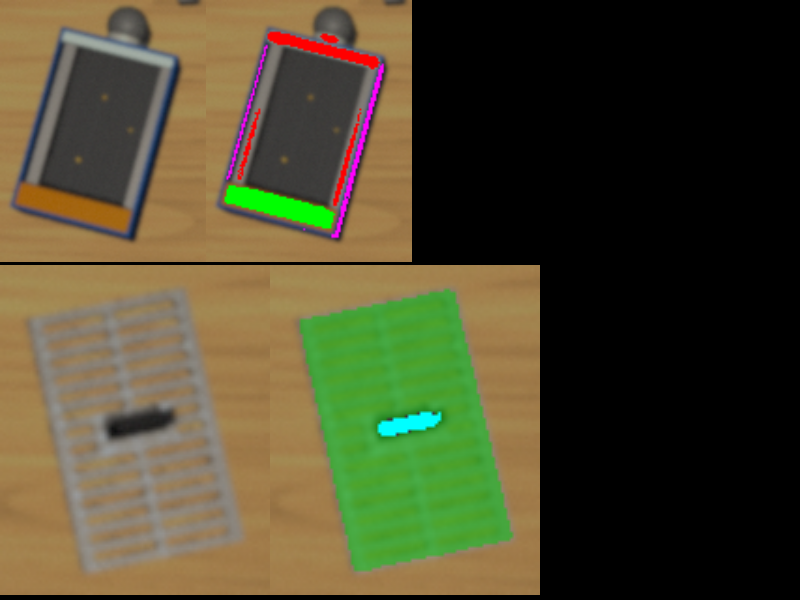

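The crop confirms the grey steel grate: tab at about (513,-193) mm, yaw +13.3°. The box is at about (559,183), yaw -12.9°. I'll look at the box from close up first, on the way over.

Call:
step_arm:
  increments:
    - {"delta_pos":[-5.4,-2.2,-1.2],"dr":[0,0,9.7],"fingers":-1}
    - {"delta_pos":[-10.8,-4.4,-2.4],"dr":[0,0,19.4],"fingers":-1}
    - {"delta_pos":[-16.2,-6.6,-3.6],"dr":[0,0,29.1],"fingers":-1}
    - {"delta_pos":[-21.6,-8.8,-4.8],"dr":[0,0,38.8],"fingers":-1}
    - {"delta_pos":[-27.0,-11.0,-6.0],"dr":[0,0,48.5],"fingers":-1}

```text
time: 0.72
tool_pos: [0.3745, 0.3236, 0.2869]
tool_rot: [-3.141, -0.0, 2.012]
contact_force: [0.3, 0.3, 0.5]
opening: 0.0917
grip_force: 0.0
```

```bash
cat >> h.py <<'E'
def go(p,boxyaw,tilt=0,grasp=False):
    """tool y along yaw direction (deg); tilt deg raises the +x end. prints increment from measured pose"""
    s=robot.observe(); R0=R.from_euler("xyz",s["tool_rot"]); 
    Rt=R.from_euler("z",boxyaw,degrees=True)*R.from_euler("y",-tilt,degrees=True)*R.from_matrix(np.array([[0,1,0],[1,0,0],[0,0,-1.]]))
    p=np.array(p,float)
    if grasp: p=p+Rt.apply([0,0,0.0188])
    d=R0.inv().apply(p-s["tool_pos"])*100; r=np.degrees((R0.inv()*Rt).as_rotvec())
    print("t %.2f"%s["time"],"pos",np.round(s["tool_pos"]*1000,1),"rot",np.round(np.degrees(s["tool_rot"]),1),"F",np.round(s["contact_force"],1),"open",round(s["opening"]*1000,1),s["grip_force"])
    print("-> d",np.round(d,2),"dr",np.round(r,1))
E
python3 -c "
from h import *
go([.50,.19,.30],-12.9)"
```

```text
t 0.72 pos [374.5 323.6 286.9] rot [-180.    -0.   115.3] F [0.3 0.3 0.5] open 91.7 0.0
-> d [-17.44   5.64  -1.31] dr [-0.   0.  38.2]
```

Call:
step_arm:
  increments:
    - {"delta_pos":[-4.4,1.4,-0.3],"dr":[0,0,9.5],"fingers":-1}
    - {"delta_pos":[-8.7,2.8,-0.6],"dr":[0,0,19.1],"fingers":-1}
    - {"delta_pos":[-13,4.2,-1],"dr":[0,0,28.7],"fingers":-1}
    - {"delta_pos":[-17.4,5.6,-1.3],"dr":[0,0,38.2],"fingers":-1}
    - {"delta_pos":[-17.4,5.6,-1.3],"dr":[0,0,38.2],"fingers":-1}

```text
time: 1.35
tool_pos: [0.5007, 0.19, 0.299]
tool_rot: [-3.141, 0.001, 1.346]
contact_force: [0.5, -0.3, -0.8]
opening: 0.0918
grip_force: 0.0
```

```bash
python3 -c "
from h import *
P=viewer.camera_params('wrist');a=viewer.read_camera('wrist');cv2.imwrite('pics/w1.png',a[:,:,::-1]);np.savez('w1.npz',**P)
print(np.round(P['T'],3),P['K'])
go([.513,-.1935,.16],13.3)"
```

```text
[[ 0.975 -0.213 -0.068  0.52 ]
 [-0.224 -0.929 -0.295  0.271]
 [-0.001  0.303 -0.953  0.458]
 [ 0.     0.     0.     1.   ]] [[334.47138885   0.         322.53470065]
 [  0.         334.47138885 241.79127138]
 [  0.           0.           1.        ]]
t 1.40 pos [499.5 191.3 299. ] rot [-179.9    0.    77.3] F [-0.   0.7  0.3] open 92.1 0.0
-> d [-37.24   9.8   13.9 ] dr [ -0.1   0.  -26. ]
```

View pics/w1.png

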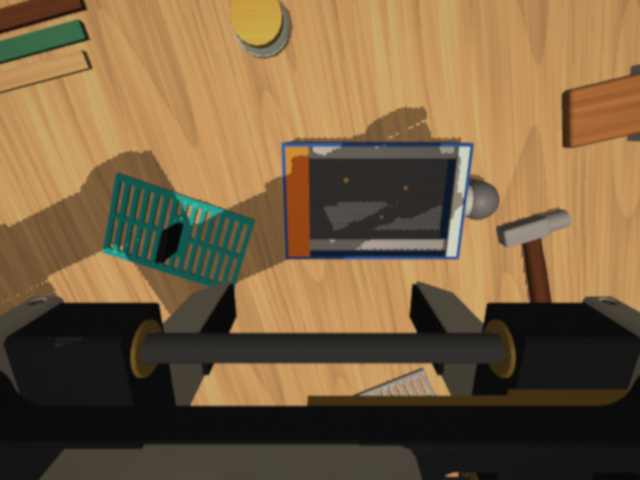

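The wrist view shows the box from (283,142) to (472,258), with the orange lip at (298,202) and the white lip at (460,202). I'll refine the box pose from this, then head to the grate.

```bash
python3 -c "
from h import *
P=dict(np.load('w1.npz'));a=cv2.imread('pics/w1.png')[:,:,::-1].copy();h=hsv(a);H,S,V=[h[:,:,i].astype(int) for i in range(3)]
yy,xx=np.mgrid[:480,:640];b=(xx>275)&(xx<480)&(yy>138)&(yy<264)
o=big(b&(H>5)&(H<16)&(S>190)&(xx<315)); w=big(b&(S<70)&(V>140)&(xx>440))
bl=big(b&(H>108)&(H<130)&(S>120)&(V>60))
for n,m in (('o',o),('w',w),('bl',bl)): print(n,m.sum(),rect(m,.07,P))
# outer blue top rim via all top pixels
c=[plane(np.argwhere(m)[:,::-1].mean(0),.07,P)[0] for m in (o,w)]; d=c[1]-c[0]
print(np.round(np.array(c)*1000,1), np.linalg.norm(d), np.degrees(np.arctan2(d[1],d[0])))
# side edges: fit line to the upper & lower blue rim rows
for lo,hi in((138,160),(245,264)):
  pts=[]
  for x in range(300,450,3):
    r=np.where((bl|(b&(H>100)&(H<135)&(S>110)))[lo:hi,x])[0]
    if len(r): pts.append((x,lo+(r.min() if lo<200 else r.max())))
  q=plane(pts,.07,P)*1000; vx,vy,x0,y0=cv2.fitLine(q[:,:2].astype(np.float32),cv2.DIST_HUBER,0,.01,.01).ravel(); print(len(pts),np.degrees(np.arctan(vy/vx)),x0,y0)
"
```

```text
o 2001 (array([473.5, 198.7]), array([119.4,  24.8]), 77.0)
w 1107 (array([656.6, 160.9]), array([130.3,  13. ]), 77.1)
bl 35 (array([493.4, 130.2]), array([ 1.3, 40.7]), 75.2)
[[474.3 200.5  70. ]
 [657.7 163.9  70. ]] 0.18704941133439568 -11.274381210803703
50 -12.944698 581.33685 248.37881
45 -12.934327 554.1499 116.22911
```

Call:
step_arm:
  increments:
    - {"delta_pos":[-5.8,1.5,0.5],"dr":[0,0,-5],"fingers":-1}
    - {"delta_pos":[-11.6,3.0,1],"dr":[0,0,-10],"fingers":-1}
    - {"delta_pos":[-17.4,4.6,2],"dr":[0,0,-15],"fingers":-1}
    - {"delta_pos":[-23,6.1,4],"dr":[0,0,-20],"fingers":-0.5}
    - {"delta_pos":[-28.5,7.5,6],"dr":[0,0,-26],"fingers":-0.3}

```text
time: 2.02
tool_pos: [0.5096, -0.1025, 0.2393]
tool_rot: [3.141, -0.0, 1.811]
contact_force: [0.5, -0.1, 0.8]
opening: 0.0761
grip_force: 0.0
```

```bash
python3 -c "
from h import *
go([.50,-.215,.16],13.3)"
```

```text
t 2.02 pos [ 509.6 -102.5  239.3] rot [180.   -0.  103.8] F [ 0.5 -0.1  0.8] open 76.1 0.0
-> d [-10.7   -3.61   7.92] dr [ 0.  -0.   0.5]
```

```bash
python3 -c "
from h import *
go([.5135,-.194,.010],13.2)"
```

```text
t 2.02 pos [ 509.6 -102.5  239.3] rot [180.   -0.  103.8] F [ 0.5 -0.1  0.8] open 76.1 0.0
-> d [-8.99 -1.81 22.92] dr [ 0.  -0.   0.6]
```

Call:
step_arm:
  increments:
    - {"delta_pos":[-4.5,-0.9,3],"dr":[0,0,0.6],"fingers":-0.3}
    - {"delta_pos":[-9,-1.8,6],"dr":[0,0,0.6],"fingers":-0.3}
    - {"delta_pos":[-9,-1.8,11],"dr":[0,0,0.6],"fingers":-0.3}
    - {"delta_pos":[-9,-1.8,15],"dr":[0,0,0.6],"fingers":-0.3}
    - {"delta_pos":[-9,-1.8,15],"dr":[0,0,0.6],"fingers":-0.3}

```text
time: 2.65
tool_pos: [0.5114, -0.1916, 0.0871]
tool_rot: [-3.136, -0.005, 1.796]
contact_force: [-0.5, 0.1, 0.3]
opening: 0.0595
grip_force: 0.0
```

```bash
python3 -c "
from h import *
P=viewer.camera_params('wrist');a=viewer.read_camera('wrist');cv2.imwrite('pics/w2.png',a[:,:,::-1]);np.savez('w2.npz',**P)
print(proj([.5135,-.194,.05],P))
h=hsv(a);m=(h[:,:,1]<60)&(h[:,:,2]>90)
go([.5135,-.194,.010],13.2)"
```

```text
[324.31052974 277.04063331]
t 2.70 pos [ 513.  -192.5   89.4] rot [-1.799e+02 -1.000e-01  1.029e+02] F [ 0.7 -0.8  0.8] open 59.4 0.0
-> d [-0.17  0.03  7.94] dr [-0.1 -0.1 -0.3]
```

View pics/w2.png

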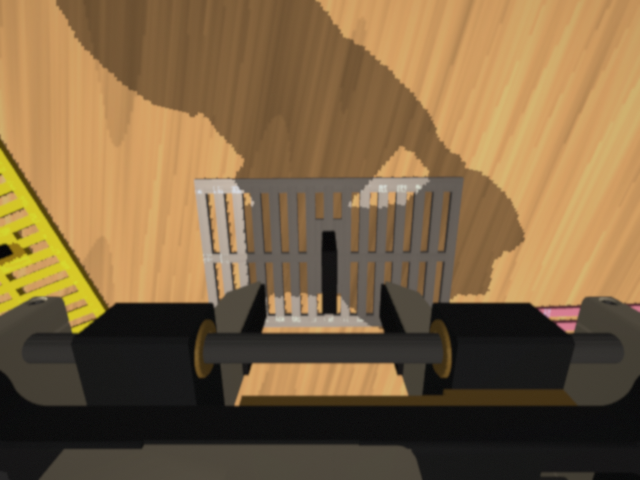

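The wrist view shows the grey grate with the tab at (329,270), centred between the fingers and aligned with them. The far edge runs from (196,180) to (461,178). Descending and gripping.

Call:
step_arm:
  increments:
    - {"delta_pos":[-0.1,0,4],"dr":[0,0,-0.2],"fingers":-0.3}
    - {"delta_pos":[-0.1,0,7],"dr":[0,0,-0.2],"fingers":-0.3}
    - {"delta_pos":[-0.1,0,7.9],"dr":[0,0,-0.2],"fingers":-0.3}
    - {"delta_pos":[-0.1,0,7.9],"dr":[0,0,-0.2],"fingers":0.2}
    - {"delta_pos":[-0.1,0,7.9],"dr":[0,0,-0.2],"fingers":0.6}
  newtons: 50

```text
time: 3.32
tool_pos: [0.5147, -0.1953, 0.0125]
tool_rot: [3.139, 0.002, 1.798]
contact_force: [-0.2, 0.2, 1.1]
opening: 0.044
grip_force: 0.0
```

Call:
step_arm:
  increments:
    - {"delta_pos":[0,0,0],"dr":[0,0,0],"fingers":1}
    - {"delta_pos":[0,0,0],"dr":[0,0,0],"fingers":1}
    - {"delta_pos":[0,0,0],"dr":[0,0,0],"fingers":1}
    - {"delta_pos":[0,0,0],"dr":[0,0,0],"fingers":1}
    - {"delta_pos":[0,0,-1],"dr":[0,0,0],"fingers":1}
  newtons: 50

```text
time: 3.95
tool_pos: [0.5126, -0.1944, 0.02]
tool_rot: [-3.139, -0.002, 1.797]
contact_force: [0.3, -0.1, -2.9]
opening: 0.0096
grip_force: 50.0
```

```bash
python3 -c "
from h import *
P=dict(np.load('w2.npz'));e=plane([[196,180],[461,178]],.005,P);print(e)
m=e.mean(0)[:2];print(m, np.degrees(np.arctan2(*(e[1]-e[0])[[1,0]])), m-.06*np.array([-np.sin(np.radians(13.2)),np.cos(np.radians(13.2))]))
go([.5135,-.194,.25],13.2)"
```

```text
[[ 0.41156067 -0.16026815  0.005     ]
 [ 0.59547651 -0.11671102  0.005     ]]
[ 0.50351859 -0.13848959] 13.323977321708957 [ 0.51721964 -0.19690432]
t 3.95 pos [ 512.6 -194.4   20. ] rot [-1.799e+02 -1.000e-01  1.030e+02] F [ 0.3 -0.1 -2.9] open 9.6 49.99704122543335
-> d [  0.06   0.05 -23.  ] dr [-0.1 -0.1 -0.2]
```

Gripped: opening 9.6 mm, grip 50 N. Next I lift and carry it to a tilted staging pose over the box.

```bash
cat >> h.py <<'E'
YAW=-12.94
C=np.array([.5613,.1834,0])
def box(xl,zl,th,dy=1.5,h=10.,C=C):
    """left bottom corner of the grate at box (xl,zl) mm, tilt th"""
    t=np.radians(th); u=np.array([np.cos(t),0,np.sin(t)]); n=np.array([-np.sin(t),0,np.cos(t)])
    p=np.array([xl,dy,zl])+96*u+h*n
    go(C+R.from_euler("z",YAW,degrees=True).apply(p)/1000,YAW,th)
E
python3 -c "
from h import *
box(-62,105,15)"
```

```text
t 3.95 pos [ 512.6 -194.4   20. ] rot [-1.799e+02 -1.000e-01  1.030e+02] F [ 0.3 -0.1 -2.9] open 9.6 49.99704122543335
-> d [ 34.64  15.81 -11.91] dr [-14.9  -3.5  25.8]
```

Call:
step_arm:
  increments:
    - {"delta_pos":[0,0,-5],"dr":[0,0,0],"fingers":1}
    - {"delta_pos":[0,0,-10],"dr":[0,0,0],"fingers":1}
    - {"delta_pos":[0,0,-15],"dr":[0,0,0],"fingers":1}
    - {"delta_pos":[2,0,-18],"dr":[0,0,5],"fingers":1}
    - {"delta_pos":[7,0,-19],"dr":[0,0,10],"fingers":1}

```text
time: 4.58
tool_pos: [0.4984, -0.1275, 0.2129]
tool_rot: [3.138, 0.002, 1.617]
contact_force: [0.9, 1.6, -3.8]
opening: 0.0095
grip_force: 50.0
```

```bash
python3 -c "
from h import *
box(-62,105,15)"
```

```text
t 4.58 pos [ 498.4 -127.5  212.9] rot [1.798e+02 1.000e-01 9.270e+01] F [ 0.9  1.6 -3.8] open 9.5 49.99438226222992
-> d [30.17 10.45  7.32] dr [-14.7  -2.   15.5]
```

Call:
step_arm:
  increments:
    - {"delta_pos":[5.5,2,0],"dr":[-3,-0.4,3],"fingers":1}
    - {"delta_pos":[11,4,0],"dr":[-6,-0.8,6],"fingers":1}
    - {"delta_pos":[16.5,6,0],"dr":[-9,-1.2,9],"fingers":1}
    - {"delta_pos":[22,8,0],"dr":[-12,-1.6,12],"fingers":1}
    - {"delta_pos":[27,9.5,0],"dr":[-14.7,-2,15.5],"fingers":1}

```text
time: 5.2
tool_pos: [0.5782, 0.1497, 0.2107]
tool_rot: [2.883, -0.0, 1.349]
contact_force: [1.0, -0.1, -2.2]
opening: 0.0102
grip_force: 50.0
```

```bash
python3 -c "
from h import *
box(-62,105,15)"
```

```text
t 5.20 pos [578.2 149.7 210.7] rot [165.2  -0.   77.3] F [ 1.  -0.1 -2.2] open 10.2 49.994298219680786
-> d [ 3.05 -1.41  6.99] dr [-0.2 -0.1  0.2]
```

Call:
step_arm:
  increments:
    - {"delta_pos":[1.5,-0.7,2],"dr":[-0.2,-0.1,0.2],"fingers":1}
    - {"delta_pos":[3,-1.4,4],"dr":[-0.2,-0.1,0.2],"fingers":1}
    - {"delta_pos":[3,-1.4,7],"dr":[-0.2,-0.1,0.2],"fingers":1}
    - {"delta_pos":[3,-1.4,7],"dr":[-0.2,-0.1,0.2],"fingers":1}
    - {"delta_pos":[3,-1.4,7],"dr":[-0.2,-0.1,0.2],"fingers":1}

```text
time: 5.82
tool_pos: [0.5895, 0.1761, 0.1404]
tool_rot: [2.88, 0.0, 1.347]
contact_force: [-0.3, 0.1, -3.4]
opening: 0.0097
grip_force: 50.0
```

```bash
python3 -c "
from h import *
for n in ('top','side','wrist'):
  a=viewer.read_camera(n);cv2.imwrite('pics/s_%s.png'%n,a[:,:,::-1])
  t=robot.observe();print(t['tool_pos'])
a=cv2.imread('pics/s_side.png')[130:260,230:420];b=cv2.imread('pics/s_top.png')[140:300,180:320];w=cv2.imread('pics/s_wrist.png')
o=np.zeros((600,800,3),np.uint8);a=cv2.resize(a,(430,294),interpolation=2);b=cv2.resize(b,(343,392)) [:294];b=b
o[:294,:430]=a;o[:b.shape[0],440:440+343]=b;w=cv2.resize(w,(400,300));o[298:598,:400]=w
cv2.imwrite('pics/s.png',o)
box(-62,105,15);box(-66,52,15)"
```

```text
[0.58985113 0.17611948 0.14090221]
[0.58994272 0.17619054 0.14105037]
[0.58993843 0.17617744 0.14101107]
t 5.97 pos [589.9 176.2 141. ] rot [164.9  -0.   77.2] F [-0.5  0.1 -3.3] open 9.7 49.99716818332672
-> d [ 0.21 -0.17  0.11] dr [ 0.1 -0.1  0.1]
t 5.97 pos [589.9 176.2 141. ] rot [164.9  -0.   77.2] F [-0.5  0.1 -3.3] open 9.7 49.99716818332672
-> d [ 0.21 -1.94  5.12] dr [ 0.1 -0.1  0.1]
```

View pics/s.png

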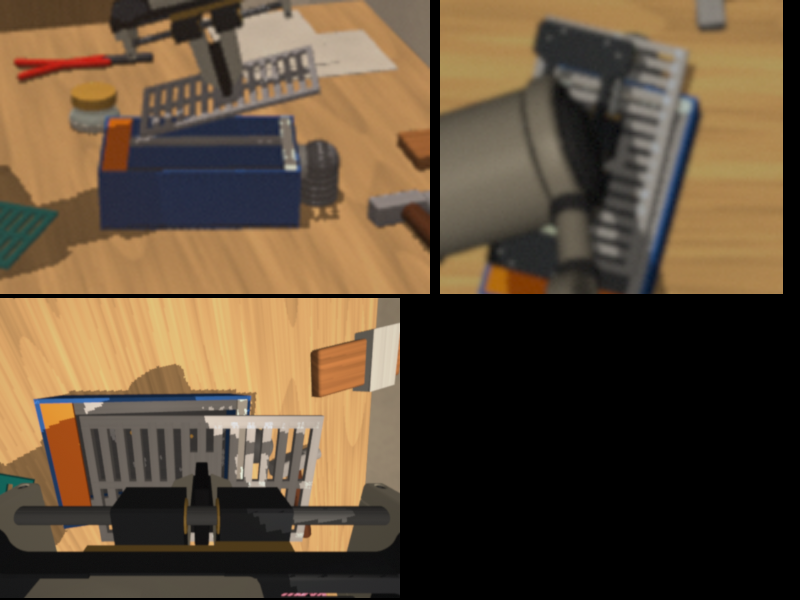

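The grate is tilted 15° above the box, with its low end just inside the orange lip and its high end over the white lip. Lowering it into the opening.

Call:
step_arm:
  increments:
    - {"delta_pos":[0.2,-0.5,1.3],"dr":[0.1,-0.1,0.1],"fingers":1}
    - {"delta_pos":[0.2,-1,2.6],"dr":[0.1,-0.1,0.1],"fingers":1}
    - {"delta_pos":[0.2,-1.5,3.9],"dr":[0.1,-0.1,0.1],"fingers":1}
    - {"delta_pos":[0.2,-1.9,5.1],"dr":[0.1,-0.1,0.1],"fingers":1}
    - {"delta_pos":[0.2,-1.9,5.1],"dr":[0.1,-0.1,0.1],"fingers":1}

```text
time: 6.6
tool_pos: [0.5839, 0.1791, 0.0836]
tool_rot: [2.884, 0.003, 1.345]
contact_force: [0.2, 0.2, -3.3]
opening: 0.0101
grip_force: 50.0
```

```bash
python3 -c "
from h import *
box(-66,52,15);box(-95,50,15)"
```

```text
t 6.60 pos [583.9 179.1  83.6] rot [165.3   0.2  77.1] F [ 0.2  0.2 -3.3] open 10.1 49.99723255634308
-> d [ 0.06  0.18 -0.25] dr [-0.3  0.2  0. ]
t 6.60 pos [583.9 179.1  83.6] rot [165.3   0.2  77.1] F [ 0.2  0.2 -3.3] open 10.1 49.99723255634308
-> d [ 0.06 -2.67 -0.79] dr [-0.3  0.2  0. ]
```

Call:
step_arm:
  increments:
    - {"delta_pos":[0,-0.7,-0.14],"dr":[0,0,0],"fingers":1}
    - {"delta_pos":[0,-1.4,-0.28],"dr":[0,0,0],"fingers":1}
    - {"delta_pos":[0,-2.1,-0.42],"dr":[0,0,0],"fingers":1}
    - {"delta_pos":[0,-2.85,-0.56],"dr":[0,0,0],"fingers":1}
    - {"delta_pos":[0,-2.85,-0.56],"dr":[0,0,0],"fingers":1}

```text
time: 7.22
tool_pos: [0.5559, 0.1861, 0.0835]
tool_rot: [2.882, 0.002, 1.345]
contact_force: [-0.6, 0.7, -3.6]
opening: 0.01
grip_force: 50.0
```

```bash
python3 -c "
from h import *
viewer.read_camera('top');viewer.read_camera('top')
a=viewer.read_camera('side');cv2.imwrite('pics/s2.png',a[:,:,::-1])
box(-95,50,15)"
```

```text
t 7.38 pos [556.9 185.9  83.6] rot [1.651e+02 1.000e-01 7.710e+01] F [ 0.3 -0.7 -3.1] open 9.6 49.99719858169556
-> d [ 0.01  0.02 -0.09] dr [-0.1  0.1  0. ]
```

Call:
step_arm:
  increments:
    - {"delta_pos":[0,-0.2,-0.05],"dr":[0,0,0],"fingers":1}
    - {"delta_pos":[0,-0.4,-0.1],"dr":[0,0,0],"fingers":1}
    - {"delta_pos":[0,-0.48,-0.13],"dr":[0,0,0],"fingers":1}
    - {"delta_pos":[0,-0.48,-0.13],"dr":[0,0,0],"fingers":1}
    - {"delta_pos":[0,-0.48,-0.13],"dr":[0,0,0],"fingers":1}

```text
time: 8.0
tool_pos: [0.5518, 0.1869, 0.0834]
tool_rot: [2.882, 0.002, 1.345]
contact_force: [-0.1, -1.1, -3.2]
opening: 0.0099
grip_force: 50.0
```

Call:
step_arm:
  increments:
    - {"delta_pos":[0,-0.05,-0.01],"dr":[0,0,0],"fingers":1}
    - {"delta_pos":[0,-0.1,-0.03],"dr":[0,0,0],"fingers":1}
    - {"delta_pos":[0,-0.1,-0.03],"dr":[0,0,0],"fingers":1}
    - {"delta_pos":[0,-0.1,-0.03],"dr":[0,0,0],"fingers":1}
    - {"delta_pos":[0,-0.1,-0.03],"dr":[0,0,0],"fingers":1}

```text
time: 8.62
tool_pos: [0.5508, 0.1872, 0.0835]
tool_rot: [2.882, 0.002, 1.345]
contact_force: [0.1, 0.4, -3.6]
opening: 0.0097
grip_force: 50.0
```

Call:
step_arm:
  increments:
    - {"delta_pos":[0,-0.05,-0.01],"dr":[0,0,0],"fingers":1}
    - {"delta_pos":[0,-0.1,-0.03],"dr":[0,0,0],"fingers":1}
    - {"delta_pos":[0,-0.1,-0.03],"dr":[0,0,0],"fingers":1}
    - {"delta_pos":[0,-0.1,-0.03],"dr":[0,0,0],"fingers":1}
    - {"delta_pos":[0,-0.1,-0.03],"dr":[0,0,0],"fingers":1}

```text
time: 9.25
tool_pos: [0.5501, 0.1874, 0.0836]
tool_rot: [2.881, 0.001, 1.345]
contact_force: [4.0, -0.2, -4.1]
opening: 0.0096
grip_force: 50.0
```

```bash
python3 -c "
from h import *
box(-102,50,15)
print(robot.observe()['torque'])"
```

```text
t 9.25 pos [550.1 187.4  83.6] rot [1.651e+02 1.000e-01 7.710e+01] F [ 4.  -0.2 -4.1] open 9.6 49.996331334114075
-> d [ 0.01  0.02 -0.09] dr [-0.1  0.1  0. ]
[-0.26198564 -0.2743189  -0.01458411]
```

Contact with the inner wall under the orange lip (about 4 N), within 0.5 mm of where I estimated it. Now I lower the other end by rotating about that end.

```bash
python3 -c "
from h import *
box(-101.5,49.5,12);box(-101.6,48.5,9);box(-102,48,7)
"
```

```text
t 9.25 pos [550.1 187.4  83.6] rot [1.651e+02 1.000e-01 7.710e+01] F [ 4.  -0.2 -4.1] open 9.6 49.996331334114075
-> d [0.01 0.09 0.48] dr [2.9 0.1 0. ]
t 9.25 pos [550.1 187.4  83.6] rot [1.651e+02 1.000e-01 7.710e+01] F [ 4.  -0.2 -4.1] open 9.6 49.996331334114075
-> d [0.01 0.07 1.08] dr [5.9 0.1 0. ]
t 9.25 pos [550.1 187.4  83.6] rot [1.651e+02 1.000e-01 7.710e+01] F [ 4.  -0.2 -4.1] open 9.6 49.996331334114075
-> d [0.02 0.01 1.45] dr [7.9 0.1 0. ]
```

Call:
step_arm:
  increments:
    - {"delta_pos":[0,0.08,0.24],"dr":[1.5,0,0],"fingers":1}
    - {"delta_pos":[0,0.09,0.48],"dr":[2.9,0,0],"fingers":1}
    - {"delta_pos":[0,0.08,0.78],"dr":[4.4,0,0],"fingers":1}
    - {"delta_pos":[0,0.07,1.08],"dr":[5.9,0,0],"fingers":1}
    - {"delta_pos":[0,0.07,1.08],"dr":[5.9,0,0],"fingers":1}

```text
time: 9.88
tool_pos: [0.5531, 0.1864, 0.0727]
tool_rot: [2.986, 0.002, 1.344]
contact_force: [0.4, 0.4, -3.4]
opening: 0.0097
grip_force: 50.0
```

```bash
python3 -c "
from h import *
viewer.read_camera('top')
a=viewer.read_camera('side');cv2.imwrite('pics/s3.png',a[:,:,::-1]);w=viewer.read_camera('wrist');cv2.imwrite('pics/s3w.png',w[:,:,::-1])
o=np.zeros((600,800,3),np.uint8);o[:390,:570]=cv2.resize(a[130:260,230:420,::-1],(570,390),interpolation=2);o[392:592,:500]=cv2.resize(w[60:300,30:630,::-1],(500,200))
cv2.imwrite('pics/s3c.png',o)
box(-101.6,48.5,9);box(-102,48,6.5);box(-102,47.5,4);box(-102,47,2);print(robot.observe()['torque'])
"
```

```text
t 10.03 pos [552.8 186.6  73. ] rot [1.71e+02 1.00e-01 7.71e+01] F [ 0.1 -1.  -3.6] open 9.8 49.996835589408875
-> d [ 0.03  0.07 -0.03] dr [-0.   0.1  0. ]
t 10.03 pos [552.8 186.6  73. ] rot [1.71e+02 1.00e-01 7.71e+01] F [ 0.1 -1.  -3.6] open 9.8 49.996835589408875
-> d [0.03 0.06 0.44] dr [2.5 0.1 0. ]
t 10.03 pos [552.8 186.6  73. ] rot [1.71e+02 1.00e-01 7.71e+01] F [ 0.1 -1.  -3.6] open 9.8 49.996835589408875
-> d [0.03 0.07 0.91] dr [5.  0.1 0. ]
t 10.03 pos [552.8 186.6  73. ] rot [1.71e+02 1.00e-01 7.71e+01] F [ 0.1 -1.  -3.6] open 9.8 49.996835589408875
-> d [0.03 0.06 1.29] dr [7.  0.1 0. ]
[-0.08130342  0.19002351  0.00365663]
```

View pics/s3c.png

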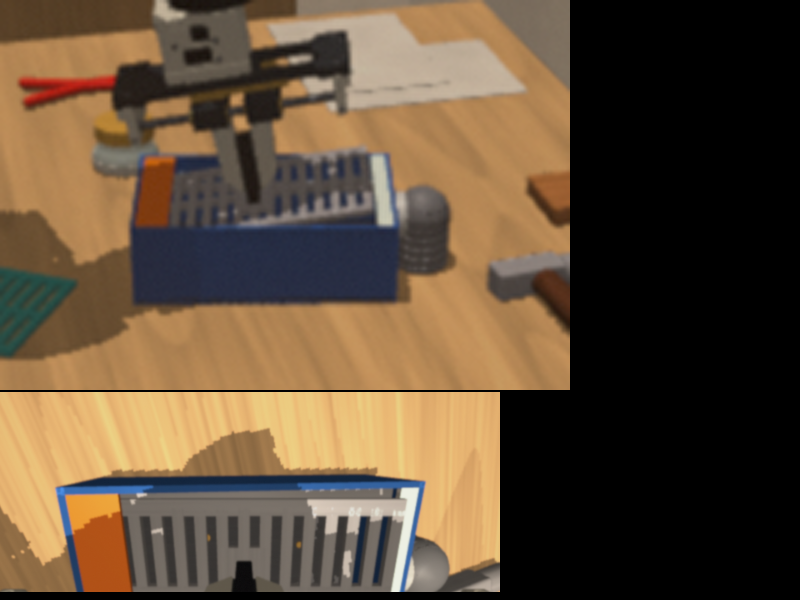

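The low end is under the orange lip, and the high end sits just above the white lip and inside its edge. I'll keep lowering in steps and watch the force.

Call:
step_arm:
  increments:
    - {"delta_pos":[0.02,0.04,0.15],"dr":[0.8,0,0],"fingers":1}
    - {"delta_pos":[0.03,0.04,0.3],"dr":[1.7,0,0],"fingers":1}
    - {"delta_pos":[0.03,0.04,0.44],"dr":[2.5,0,0],"fingers":1}
    - {"delta_pos":[0.03,0.04,0.44],"dr":[2.5,0,0],"fingers":1}
    - {"delta_pos":[0.03,0.04,0.44],"dr":[2.5,0,0],"fingers":1}

```text
time: 10.65
tool_pos: [0.5541, 0.1866, 0.0689]
tool_rot: [3.028, 0.002, 1.345]
contact_force: [0.3, -0.0, -3.3]
opening: 0.01
grip_force: 50.0
```

```bash
python3 -c "
from h import *
viewer.read_camera('top');viewer.read_camera('top')
box(-102.2,48,6.5);box(-102.2,47.5,4);box(-102,47,2);print(robot.observe()['torque'])
"
```

```text
t 10.75 pos [554.1 186.7  68.9] rot [1.735e+02 1.000e-01 7.710e+01] F [ 0.1  0.  -3.5] open 9.8 49.997055530548096
-> d [-0.01 -0.02  0.01] dr [-0.   0.1  0. ]
t 10.75 pos [554.1 186.7  68.9] rot [1.735e+02 1.000e-01 7.710e+01] F [ 0.1  0.  -3.5] open 9.8 49.997055530548096
-> d [-0.01  0.01  0.48] dr [2.5 0.1 0. ]
t 10.75 pos [554.1 186.7  68.9] rot [1.735e+02 1.000e-01 7.710e+01] F [ 0.1  0.  -3.5] open 9.8 49.997055530548096
-> d [-0.01  0.03  0.87] dr [4.5 0.1 0. ]
[-0.0559764   0.21162159  0.0330132 ]
```

Call:
step_arm:
  increments:
    - {"delta_pos":[0,0,0.16],"dr":[0.8,0,0],"fingers":1}
    - {"delta_pos":[0,0,0.32],"dr":[1.7,0,0],"fingers":1}
    - {"delta_pos":[0,0,0.48],"dr":[2.5,0,0],"fingers":1}
    - {"delta_pos":[0,0,0.48],"dr":[2.5,0,0],"fingers":1}
    - {"delta_pos":[0,0,0.48],"dr":[2.5,0,0],"fingers":1}

```text
time: 11.38
tool_pos: [0.5547, 0.1865, 0.0641]
tool_rot: [3.072, 0.002, 1.345]
contact_force: [-0.5, 0.4, -2.5]
opening: 0.0096
grip_force: 50.0
```

```bash
python3 -c "
from h import *
viewer.read_camera('top');viewer.read_camera('top')
box(-102.2,47.5,4);box(-102.2,47,1.5);box(-102,46,0);print(robot.observe()['torque'])
"
```

```text
t 11.47 pos [554.7 186.6  64.2] rot [1.76e+02 1.00e-01 7.71e+01] F [-0.3  0.5 -3.8] open 9.7 49.99705195426941
-> d [-0.01  0.    0.  ] dr [-0.   0.1  0. ]
t 11.47 pos [554.7 186.6  64.2] rot [1.76e+02 1.00e-01 7.71e+01] F [-0.3  0.5 -3.8] open 9.7 49.99705195426941
-> d [-0.01  0.04  0.47] dr [2.5 0.1 0. ]
t 11.47 pos [554.7 186.6  64.2] rot [1.76e+02 1.00e-01 7.71e+01] F [-0.3  0.5 -3.8] open 9.7 49.99705195426941
-> d [-0.01  0.06  0.83] dr [4.  0.1 0. ]
[-0.0901259   0.13184319 -0.01378635]
```

Call:
step_arm:
  increments:
    - {"delta_pos":[0,0.01,0.16],"dr":[0.8,0,0],"fingers":1}
    - {"delta_pos":[0,0.03,0.32],"dr":[1.7,0,0],"fingers":1}
    - {"delta_pos":[0,0.04,0.47],"dr":[2.5,0,0],"fingers":1}
    - {"delta_pos":[0,0.04,0.47],"dr":[2.5,0,0],"fingers":1}
    - {"delta_pos":[0,0.04,0.47],"dr":[2.5,0,0],"fingers":1}

```text
time: 12.1
tool_pos: [0.5556, 0.1863, 0.0595]
tool_rot: [3.115, 0.002, 1.345]
contact_force: [0.3, -0.1, -2.1]
opening: 0.0102
grip_force: 50.0
```

```bash
python3 -c "
from h import *
viewer.read_camera('top');viewer.read_camera('top')
box(-102.2,47,1.5);box(-102,46.5,0);print(robot.observe()['torque'])
"
```

```text
t 12.20 pos [555.4 186.4  59.5] rot [1.785e+02 1.000e-01 7.710e+01] F [-0.4  0.5 -3.8] open 9.6 49.9971878528595
-> d [-0.01 -0.01 -0.  ] dr [-0.   0.1  0. ]
t 12.20 pos [555.4 186.4  59.5] rot [1.785e+02 1.000e-01 7.710e+01] F [-0.4  0.5 -3.8] open 9.6 49.9971878528595
-> d [-0.01  0.03  0.3 ] dr [1.5 0.1 0. ]
[-0.06229469  0.10992223  0.00671348]
```

Now flat, then press gently down to find the ledges.

Call:
step_arm:
  increments:
    - {"delta_pos":[0,0.03,0.15],"dr":[0.8,0,0],"fingers":1}
    - {"delta_pos":[0,0.03,0.3],"dr":[1.5,0,0],"fingers":1}
    - {"delta_pos":[0,0.03,0.3],"dr":[1.5,0,0],"fingers":1}
    - {"delta_pos":[0,0.03,0.3],"dr":[1.5,0,0],"fingers":1}
    - {"delta_pos":[0,0.03,0.3],"dr":[1.5,0,0],"fingers":1}

```text
time: 12.82
tool_pos: [0.556, 0.1863, 0.0569]
tool_rot: [3.141, 0.001, 1.345]
contact_force: [-1.7, -0.4, 4.2]
opening: 0.0096
grip_force: 50.0
```

Call:
step_arm:
  increments:
    - {"delta_pos":[0,0,0.03],"dr":[0,0,0],"fingers":1}
    - {"delta_pos":[0,0,0.07],"dr":[0,0,0],"fingers":1}
    - {"delta_pos":[0,0,0.07],"dr":[0,0,0],"fingers":1}
    - {"delta_pos":[0,0,0.07],"dr":[0,0,0],"fingers":1}
    - {"delta_pos":[0,0,0.07],"dr":[0,0,0],"fingers":1}

```text
time: 13.45
tool_pos: [0.556, 0.1863, 0.0569]
tool_rot: [3.141, 0.001, 1.345]
contact_force: [-3.6, -0.8, 10.4]
opening: 0.0095
grip_force: 50.0
```

```bash
python3 -c "
from h import *
box(-102,45.8,0);box(-89,46,0);print(robot.observe()['torque'])
"
```

```text
t 13.45 pos [556.  186.3  56.9] rot [1.80e+02 1.00e-01 7.71e+01] F [-3.6 -0.8 10.4] open 9.5 49.99852538108826
-> d [-0.01 -0.02  0.11] dr [ 0.   0.1 -0. ]
t 13.45 pos [556.  186.3  56.9] rot [1.80e+02 1.00e-01 7.71e+01] F [-3.6 -0.8 10.4] open 9.5 49.99852538108826
-> d [-0.01  1.28  0.09] dr [ 0.   0.1 -0. ]
[-0.00331456  0.79847144  0.04425405]
```

The grate is flat on the ledges (10 N upward). Easing off slightly and sliding it towards the white lip.

Call:
step_arm:
  increments:
    - {"delta_pos":[0,0,-0.07],"dr":[0,0,0],"fingers":1}
    - {"delta_pos":[0,0.4,-0.07],"dr":[0,0,0],"fingers":1}
    - {"delta_pos":[0,0.8,-0.07],"dr":[0,0,0],"fingers":1}
    - {"delta_pos":[0,1.15,-0.07],"dr":[0,0,0],"fingers":1}
    - {"delta_pos":[0,1.15,-0.07],"dr":[0,0,0],"fingers":1}

```text
time: 14.08
tool_pos: [0.5668, 0.184, 0.0569]
tool_rot: [-3.141, 0.001, 1.345]
contact_force: [-4.1, 1.0, 6.7]
opening: 0.0099
grip_force: 50.0
```

Call:
step_arm:
  increments:
    - {"delta_pos":[0,0.05,0],"dr":[0,0,0],"fingers":1}
    - {"delta_pos":[0,0.1,0],"dr":[0,0,0],"fingers":1}
    - {"delta_pos":[0,0.1,0],"dr":[0,0,0],"fingers":1}
    - {"delta_pos":[0,0.1,0],"dr":[0,0,0],"fingers":1}
    - {"delta_pos":[0,0.1,0],"dr":[0,0,0],"fingers":1}

```text
time: 14.7
tool_pos: [0.5673, 0.184, 0.0569]
tool_rot: [-3.14, 0.002, 1.345]
contact_force: [-6.5, 1.4, 8.6]
opening: 0.0098
grip_force: 50.0
```

```bash
python3 -c "
from h import *
box(-89,46,0);print(robot.observe()['torque'])
"
```

```text
t 14.70 pos [567.3 184.   56.9] rot [-1.799e+02  1.000e-01  7.710e+01] F [-6.5  1.4  8.6] open 9.8 50.00235378742218
-> d [-0.04  0.13  0.09] dr [-0.1  0.1  0. ]
[0.2396518  0.66859364 0.0705767 ]
```

Call:
step_arm:
  increments:
    - {"delta_pos":[0,0.1,-0.05],"dr":[0,0,0],"fingers":1}
    - {"delta_pos":[0,0.15,-0.05],"dr":[0,0,0],"fingers":1}
    - {"delta_pos":[0,0.2,-0.05],"dr":[0,0,0],"fingers":1}
    - {"delta_pos":[0,0.2,-0.05],"dr":[0,0,0],"fingers":1}
    - {"delta_pos":[0,0.2,-0.05],"dr":[0,0,0],"fingers":1}

```text
time: 15.32
tool_pos: [0.5685, 0.1836, 0.057]
tool_rot: [-3.139, 0.002, 1.345]
contact_force: [-9.1, 1.4, 6.5]
opening: 0.0101
grip_force: 50.0
```

```bash
python3 -c "
from h import *
box(-89,46,0);print(robot.observe()['torque'])
"
```

```text
t 15.32 pos [568.5 183.6  57. ] rot [-1.798e+02  1.000e-01  7.710e+01] F [-9.1  1.4  6.5] open 10.1 50.00656843185425
-> d [-0.03 -0.    0.1 ] dr [-0.2  0.1  0. ]
[0.41049996 0.84366886 0.1264832 ]
```

Call:
step_arm:
  increments:
    - {"delta_pos":[0,0.05,-0.03],"dr":[0,0,0],"fingers":1}
    - {"delta_pos":[0,0.1,-0.03],"dr":[0,0,0],"fingers":1}
    - {"delta_pos":[0,0.15,-0.03],"dr":[0,0,0],"fingers":1}
    - {"delta_pos":[0,0.15,-0.03],"dr":[0,0,0],"fingers":1}
    - {"delta_pos":[0,0.15,-0.03],"dr":[0,0,0],"fingers":1}

```text
time: 15.95
tool_pos: [0.5687, 0.1837, 0.0572]
tool_rot: [-3.136, 0.002, 1.345]
contact_force: [-13.4, 4.5, 9.4]
opening: 0.01
grip_force: 50.0
```

```bash
python3 -c "
from h import *
a=viewer.read_camera('side');w=viewer.read_camera('wrist')
o=np.zeros((600,800,3),np.uint8);o[:390,:570]=cv2.resize(a[130:260,230:420,::-1],(570,390),interpolation=2);o[392:592,:500]=cv2.resize(w[60:300,30:630,::-1],(500,200))
cv2.imwrite('pics/s4c.png',o)
box(-89,46,0);print(robot.observe()['torque'])
"
```

```text
t 16.05 pos [568.7 183.7  57.2] rot [-1.797e+02  1.000e-01  7.710e+01] F [-15.    4.    9.5] open 9.7 50.012750029563904
-> d [-0.04 -0.01  0.12] dr [-0.3  0.1  0. ]
[0.64674419 1.3589516  0.02673113]
```

View pics/s4c.png

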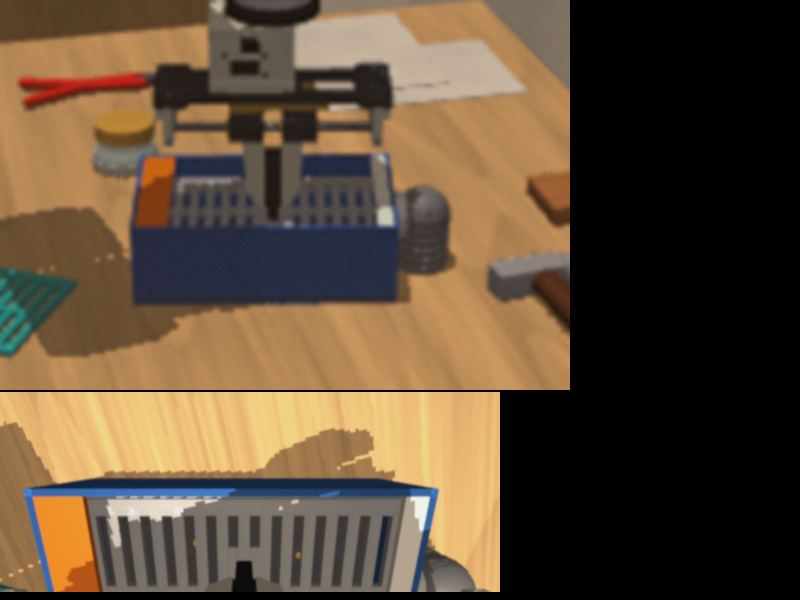

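The grate is home: under 15 N of push it no longer moves, at box x ≈ -89. The view shows it flat with both ends under the lips. Easing the load off and releasing.

Call:
step_arm:
  increments:
    - {"delta_pos":[0,-0.1,0],"dr":[0,0,0],"fingers":1}
    - {"delta_pos":[0,-0.15,0],"dr":[0,0,0],"fingers":1}
    - {"delta_pos":[0,-0.15,-0.03],"dr":[0,0,0],"fingers":0.7}
    - {"delta_pos":[0,-0.15,-0.03],"dr":[0,0,0],"fingers":0.4}
    - {"delta_pos":[0,-0.15,-0.03],"dr":[0,0,0],"fingers":0.3}

```text
time: 16.68
tool_pos: [0.5703, 0.1828, 0.0575]
tool_rot: [3.141, 0.002, 1.345]
contact_force: [-0.5, -0.4, 0.6]
opening: 0.0289
grip_force: 0.0
```

Call:
step_arm:
  increments:
    - {"delta_pos":[0,0,0],"dr":[0,0,0],"fingers":0.2}
    - {"delta_pos":[0,0,0],"dr":[0,0,0],"fingers":0.2}
    - {"delta_pos":[0,0,0],"dr":[0,0,0],"fingers":0.2}
    - {"delta_pos":[0,0,-0.5],"dr":[0,0,0],"fingers":0.2}
    - {"delta_pos":[0,0,-1.5],"dr":[0,0,0],"fingers":0.2}

```text
time: 17.3
tool_pos: [0.5698, 0.183, 0.0729]
tool_rot: [-3.141, 0.002, 1.345]
contact_force: [0.8, -0.5, -0.4]
opening: 0.0367
grip_force: 0.0
```

Call:
step_arm:
  increments:
    - {"delta_pos":[0,0,-3],"dr":[0,0,0],"fingers":0.2}
    - {"delta_pos":[0,0,-7],"dr":[0,0,0],"fingers":0.2}
    - {"delta_pos":[0,0,-12],"dr":[0,0,0],"fingers":0.2}
    - {"delta_pos":[0,-2,-16],"dr":[0,0,0],"fingers":0.2}
    - {"delta_pos":[0,-7,-18],"dr":[0,0,0],"fingers":0.2}

```text
time: 17.92
tool_pos: [0.503, 0.1989, 0.2556]
tool_rot: [3.137, -0.001, 1.343]
contact_force: [-0.4, 0.1, -0.1]
opening: 0.037
grip_force: 0.0
```

```bash
python3 -c "
from h import *
a=viewer.read_camera('side');w=viewer.read_camera('wrist')
o=np.zeros((600,800,3),np.uint8);o[:300,:438]=cv2.resize(a[130:260,230:420,::-1],(438,300),interpolation=2);o[302:600,:745]=cv2.resize(w[60:300,30:630,::-1],(745,298))
cv2.imwrite('pics/s5c.png',o);go([.5,.19,.3],YAW)
"
```

```text
t 18.02 pos [499.4 200.3 256.6] rot [ 1.798e+02 -1.000e-01  7.720e+01] F [ 0.4 -0.8 -0. ] open 36.6 0.0
-> d [-0.98  0.3  -4.34] dr [ 0.2 -0.1  0.1]
```

View pics/s5c.png

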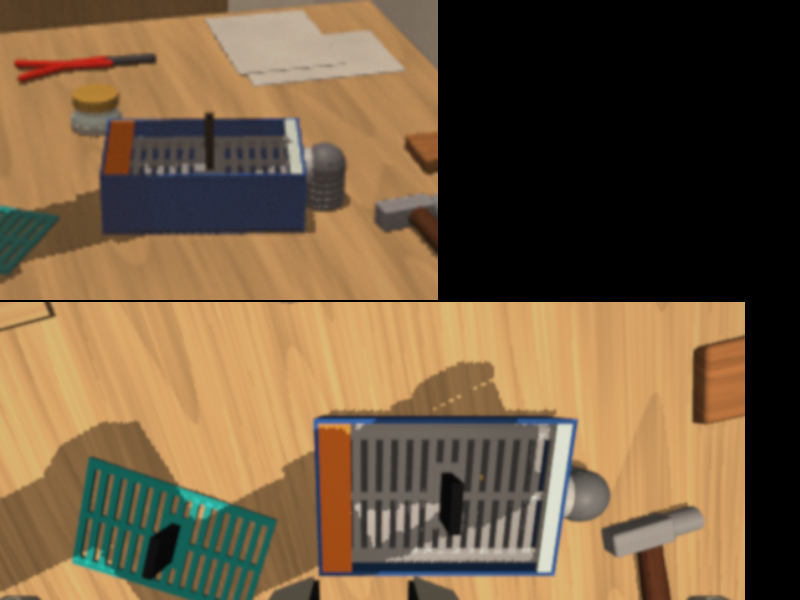

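The grate lies flat with both ends under the lips. The tab stands upright, the gripper is clear, and the tin and hammer are where they were. Handing in.

```bash
python3 -c "
from cell import robot
print(robot.hand_in())"
```

```text
the job is handed in; nothing more can be done
None
```

The steel grate lies flat on the ledges, slid home against the white-lip wall with both ends under the lips and let go; I handed the job in at about 18 s, the tin, spool and hammer were never touched, and hand-in returned no verdict.

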